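# Send a wrapped bar down the packing chute

### The job

Send the wrapped chocolate bar on the packing stand down its chute without picking it up: press on it lightly from above with the closed fingertips, draw it forward along the ledge away from the rear stop until there is room behind it, then put the fingertips behind it and push it off the ledge so that it drops down the chute and comes to rest in the catch tray. The bar breaks if the fingers bear on it with more than 15 N; do not ram the stand, and leave the rubber stamp and the sticker roll where they are.

Things in the scene. Friction and masses are not known exactly. Their poses are not given: they have to be found in the camera images.
- stand: Packing stand of beech and aluminium, fixed to the worktop, 190 x 125 mm, 99 mm high: a ledge with a chute on its far side. Origin on the worktop under the middle of the ledge's dropping edge; x points in the pushing direction (out over the chute), y along the edge, z up. Level polished deck, top at z = 90 mm, x = -80 to 0 mm, y = -48 to +48 mm. Rear stop, wall and rail round it end at z = 99 mm.
- stop (a point): Middle of the rear stop's inner face, at the deck (x = -80, z = 90 mm in the stand's frame). The stop is 6 mm thick and rises 9 mm above the deck, flush with the bar's top. Stop, deck and bar are rigid: a press on the bar's top grows by roughly 10 to 20 N for each mm that the tips go down.
- rail (a point): Middle of the dark sprung guide rail, beside the deck on the stand's -y side (x = -40, y = -48.5, z = 94.5 mm at first), 8 mm high, 6 mm thick, deck-long. It gives 4 mm and presses the bar with about 3 N against the fixed wall facing it (inner face y = +48.5 mm, 9 mm above the deck), so that the bar needs about 1.5 N to slide and stays where it is left until pushed nearly clear of the edge.
- edge (a point): Middle of the ledge's dropping edge, on the deck's top face (x = 0, z = 90 mm in the stand's frame). The chute begins here: 109 mm wide inside, its slope falls from z = 65 mm to the catch tray; its cheeks are 74 mm high.
- catch (a point): Middle of the catch tray's floor (x = 76, z = 15 mm in the stand's frame). Floor from x = 50 to 101 mm, end lip 36 mm above the worktop.
- bar: Wrapped chocolate bar lying on the ledge, 36 (x) x 95 (y) x 9 (z) mm, 40 to 85 g. Origin at the centre of its underside, axes as the stand's; it slides along x. At first its back edge is 0.5 to 2.5 mm from the rear stop and its ends lie between wall and rail: only its top can be touched. Dragging it takes a press of some 5 to 7 N; friction on the deck is about 0.25. It breaks above 15 N.
- stamp: Rubber stamp with a red knob, oak foot 26 x 40 mm, 59 mm high, standing in front of the stand; origin under its centre. Leave alone.
- roll: White roll of stickers lying flat, diameter 68 mm, 30 mm high; origin under its centre. Leave alone.

How it is judged:
By the outcome, as a careful person would: the job done as asked, in the order asked, and still so for the second after the job is handed in, with the robot touching nothing.
It also fails if it takes over 51 s, if anything falls off the work surface, if the arm or the gripper's body presses on something with over 40 N, if the wrist force passes 120 N, or if a joint passes its speed limit or range.

### The arm

A 7-joint arm with a two-finger parallel gripper is mounted at the origin on a cart in front of the work surface, level with it; the furniture and walls round the work are solid. World frame = base frame: x ahead of the robot, y to its left, z up, the work surface at z = 0. Lengths are in m, angles in rad, forces in N, time in s.
With the tool pointing down it reaches from about 0.425 to 0.825 m from the base axis. Payload 3.6 kg.
Tool frame: the origin (TCP) lies between the finger pads; the fingertips stand 11 mm ahead of it and the grasp point (between the pads) lies 8 mm behind it; z points along the fingers, y is the line along which they close (so a half turn about z gives the same grasp; the last joint's range is limited). The gripper opens to 85 mm and grips with 20 to 120 N. Pads are 22 mm wide; open, the fingers measure 114 mm over their backs; the gripper's body (76 mm by 85 mm) begins 54 mm behind the grasp point. The pads swing forward as they close: fully open they stand 13 mm farther back than shut.
Start: joints at [-1.145, 0.615, -0.013, 1.423, 0.008, 1.103, -0.04], TCP at [0.284, 0.584, 0.242] pointing down, gripper open.
Joint ranges: [-3.12, 3.12], [-0.3, 2.06], [-1.34, 1.32], [0.26, 2.42], [-1.36, 4.5], [0.01, 1.98], [-2.84, 2.84]. Speed limits (rad/s): [2.79, 2.79, 3.14, 3.14, 3.14, 3.14, 3.14].

### API

Orientations are given as a 3x3 rotation matrix whose columns are the frame's x, y, z axes.
In Python, from bench import manip gives the robot as it stands.
- The arm moves only by the shell command python3 drive.py [FORCE], which reads ROWS from standard input. ROWS is a JSON object whose key "steps" holds a list of rows, 1 to 5 of them, each of 7 numbers: a rotation vector rx, ry, rz in rad, then dx, dy, dz in m, then the opening from 0.0 (shut) to 1.0 (fully open); each row is the pose to reach, as a shift and turn from the pose commanded when the command began, along the tool's axes at that moment; what a row does not reach only later rows make up. A row lasts 1/10 s, in which the tool goes at most 0.05 m and 0.15 rad, less where a joint would pass 70% of its speed; a pose out of reach is approached as far as the arm can. The fingers move at their own pace and stop on an object; FORCE is the grip in N (left out, the last holds). Time passes only in rows, so rows that do not move let the fingers close. It prints the time, the measured TCP pose, the force, the opening and the grip force at its end. Input that does not fit is refused with a message, and nothing moves.
- manip.get_obs(): the state, without advancing time (a new reading comes with each control period).
- manip.capture(name): name is "scene" or "side" or "wrist"; returns a dict with "pixels" (480x640x3 uint8, red, green, blue), "intrinsics" (3x3 intrinsics, pixels), "view" (4x4, takes a point from world to camera coordinates). Camera axes: x right, y down, z forward; pixel columns grow to the right and rows downward; lengths in m; the calibration is good to about 2 mm. A picture is of the moment at which its call begins. There is no depth.
- manip.close_job(): hands the job in; it is judged then, once.
The state is a dict: "t": time; "joints": joint angles; "qvel": joint speeds; "joint_efforts": joint torques, N m; "tool_pos": TCP position; "tool_rot": TCP orientation; "force": force on the tool from outside, world axes, zero at the start; "ft_torque": the same for the moment, N m; "grip_width": opening from 0.0 (shut) to 1.0 (fully open); "finger_force": force on a finger pad.
Only numpy, scipy, OpenCV 4.12 (cv2) and the standard library are available. Lean on these libraries where they do the work, as an engineer would, in place of code of your own. Each camera call takes 0.05 s, during which the arm holds its last target. There are 200 camera calls.

## Working session

There is one attempt and no reset: what is moved stays moved. The work goes in short steps, Python scripts to look and compute and a shell command to move; the robot and the scene stay as the last step left them, time stands still between calls to the robot, and variables do not carry over. Pictures are saved under pics/ and viewed, at most 10 in all, crops included, and the job is handed in when it is done.

```bash
ls; mkdir -p pics
python3 - <<'E'
from bench import manip
import cv2,pickle
o=manip.get_obs();print({k:o[k] for k in('t','tool_pos','tool_rot','force','grip_width')})
d={}
for n in("scene","side"):
    c=manip.capture(n);d[n]=c;cv2.imwrite(f"pics/{n}0.png",c["pixels"][:,:,::-1])
pickle.dump(d,open("c0.pkl","wb"))
E
```

```text
bench.py
drive.py
pics
{'t': 0.0, 'tool_pos': array([0.28404745, 0.5838115 , 0.24113078]), 'tool_rot': array([[-8.99231038e-01,  4.37472689e-01, -1.08916989e-03],
       [ 4.37474039e-01,  8.99227831e-01, -2.40287637e-03],
       [-7.17809115e-05, -2.63722456e-03, -9.99996520e-01]]), 'force': array([ 0.26554056, -0.35059865, -0.62090664]), 'grip_width': 0.9979777905763144}
```
View pics/scene0.png

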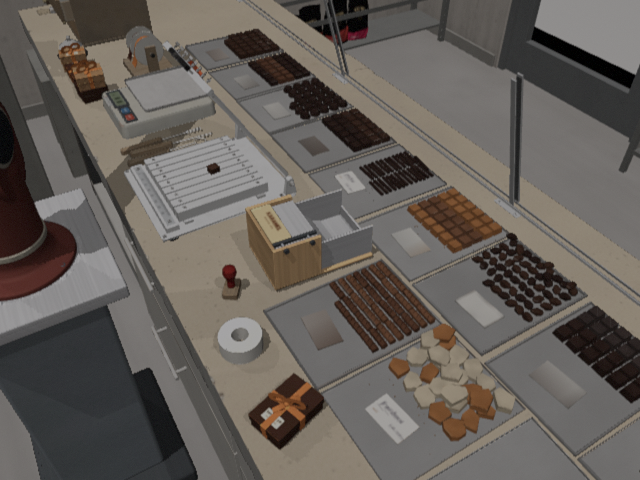

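View pics/side0.png

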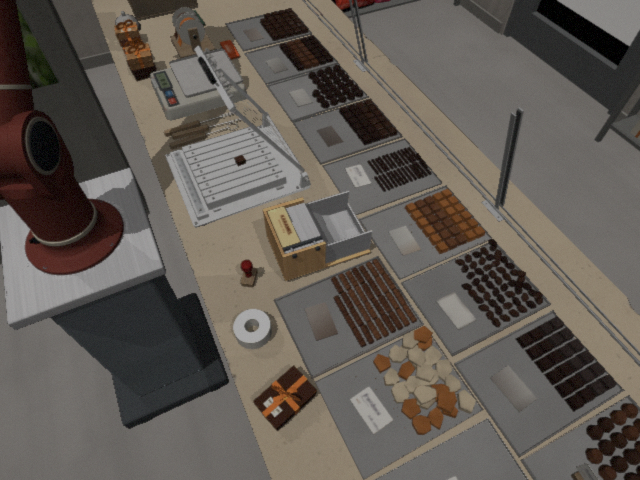

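The stand is around (300,240) in scene and (315,235) in side, pushing away from the robot. The stamp is at (231,280) and the roll at (240,340). I'll enlarge both views.

Run:
```python
import cv2,pickle,numpy as np
d=pickle.load(open("c0.pkl","rb"))
a=d["scene"]["pixels"][185:295,210:390,::-1];b=d["side"]["pixels"][180:290,230:390,::-1]
cv2.imwrite("pics/cs.png",cv2.resize(a,None,fx=4.4,fy=4.4,interpolation=cv2.INTER_CUBIC));cv2.imwrite("pics/cb.png",cv2.resize(b,None,fx=5,fy=5,interpolation=cv2.INTER_CUBIC))
for n in d:
    v=d[n]["view"];print(n,-v[:3,:3].T@v[:3,3]);
    for p in[(.6,0,0),(.6,.1,0),(.7,0,0)]:
        q=d[n]["intrinsics"]@(v@np.r_[p,1])[:3];print(p,q[:2]/q[2])
```

```text
scene [ 0.08646679 -0.92034781  0.74000942]
(0.6, 0, 0) [308.25097728 160.99669294]
(0.6, 0.1, 0) [286.63319553 139.15454134]
(0.7, 0, 0) [347.01265272 147.91668616]
side [ 0.21931469 -0.74699195  0.78589035]
(0.6, 0, 0) [324.42687062 151.90100694]
(0.6, 0.1, 0) [307.62039615 128.02317193]
(0.7, 0, 0) [359.2410698  140.21141098]
```

View pics/cs.png

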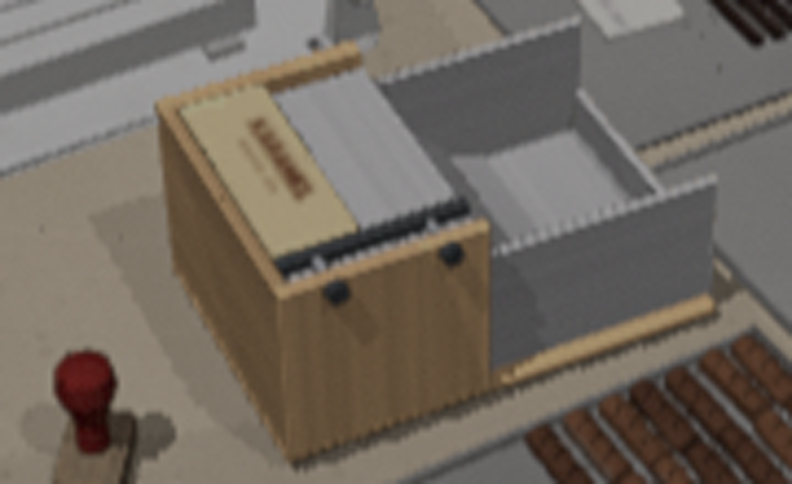

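View pics/cb.png

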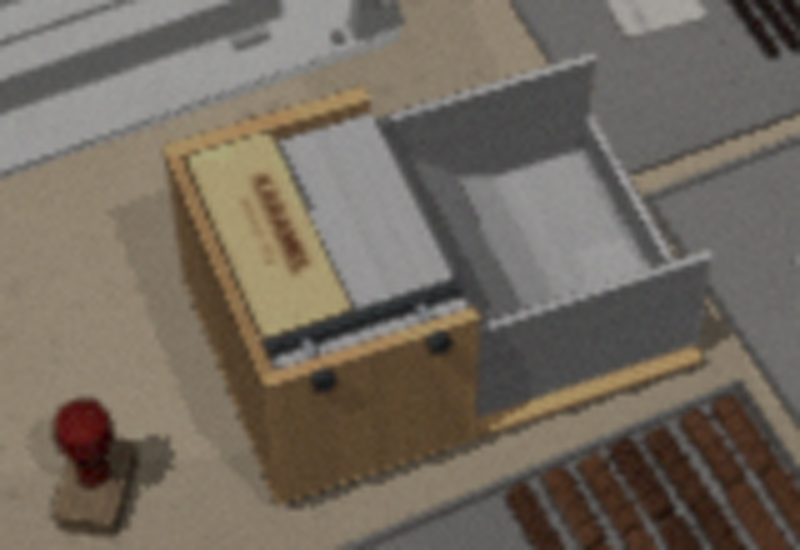

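The bar (tan, "KARAMEL") lies against the rear stop, its top corners in the scene crop at about (182,108), (268,88), (360,228) and (275,258). I'll triangulate its corners and the stand's.

Run:
```python
import pickle,numpy as np,cv2
from scipy.optimize import least_squares
d=pickle.load(open("c0.pkl","rb"))
P={n:d[n]["intrinsics"]@d[n]["view"][:3] for n in d}
S={'bBL':(182,108),'bFL':(268,88),'bFR':(360,228),'bBR':(275,258),'eL':(364,70),'sL':(158,105),'sR':(282,297),'oR':(488,225)}
B={'bBL':(188,157),'bFL':(275,135),'bFR':(353,305),'bBR':(264,337),'eL':(378,118),'sL':(166,150),'sR':(267,383),'oR':(478,315)}
X={};uv={}
for k in S:
    a=np.array(S[k])/4.4+[210,185]-.4;b=np.array(B[k])/5+[230,180]-.4
    h=cv2.triangulatePoints(P["scene"],P["side"],a.reshape(2,1),b.reshape(2,1));X[k]=(h[:3]/h[3]).ravel();uv[k]=(a,b);print(k,X[k].round(4))
def model(p):
    x,y,th,z,g,yl,yr=p
    m={'bBL':(-.08+g,.0485,.099),'bFL':(-.044+g,.0485,.099),'bFR':(-.044+g,-.0465,.099),'bBR':(-.08+g,-.0465,.099),'eL':(0,.048,.09),'sL':(-.086,yl,.099),'sR':(-.086,yr,.099),'oR':(0,yr,.099)}
    c,s=np.cos(th),np.sin(th)
    return {k:np.array([x+c*v[0]-s*v[1],y+s*v[0]+c*v[1],v[2]+z,1]) for k,v in m.items()}
def res(p):
    r=[]
    for k,w in model(p).items():
        for n,u in zip(("scene","side"),uv[k]):
            q=P[n]@w;r+=list(q[:2]/q[2]-u)
    return np.array(r)
f=least_squares(res,[.6,-.2,0,0,.0015,.06,-.06]);print(f.x.round(4),np.abs(f.fun).max());print(f.fun.reshape(-1,4).round(2))
```

```text
bBL [ 0.3764 -0.1961  0.0986]
bFL [ 0.4133 -0.1967  0.0938]
bFR [ 0.4072 -0.2845  0.0908]
bBR [ 0.3704 -0.2865  0.0946]
eL [ 0.4546 -0.2018  0.0893]
sL [ 0.3704 -0.1867  0.0959]
sR [ 0.3633 -0.3059  0.0944]
oR [ 0.4459 -0.3131  0.0969]
[ 0.4532 -0.2451 -0.0744 -0.0057  0.0007  0.0549 -0.0659] 1.2507301334497924
[[-0.71  0.37  0.36 -0.21]
 [-0.93 -0.91  0.03 -0.86]
 [ 0.52  0.3   0.77  0.86]
 [-0.5   0.11  0.62  0.16]
 [ 0.2   0.47 -0.25 -0.37]
 [-0.21  0.03  0.59 -0.15]
 [-1.25 -0.01 -0.    0.03]
 [ 0.44  0.3   0.74 -0.19]]
```

```bash
cat > h.py <<'E'
from bench import manip
import numpy as np,sys
def show(target=None,yaw=None):
    o=manip.get_obs();R=o["tool_rot"];p=o["tool_pos"]
    print("t",o["t"],"pos",p.round(4),"yaw",np.degrees(np.arctan2(R[1,0],R[0,0])).round(2),"F",o["force"].round(2),"w",round(o["grip_width"],3),"q",o["joints"].round(2))
    if target is not None: print("delta tool",(R.T@(np.array(target)-p)).round(4))
if __name__=="__main__": show([float(v) for v in sys.argv[1:4]] if len(sys.argv)>3 else None)
E
echo '{"steps": [[0, 0, -0.08, -0.034, -0.0206, 0, 0], [0, 0, -0.16, -0.068, -0.0412, 0, 0], [0, 0, -0.24, -0.102, -0.062, 0, 0], [0, 0, -0.32, -0.136, -0.082, 0, 0], [0, 0, -0.378, -0.17, -0.103, 0, 0]]}' | python3 drive.py 30
python3 h.py 0.5 0.25 0.24
```

```text
t: 0.6
tool_pos: [0.3927, 0.4159, 0.2418]
tool_rot: [[-0.997, 0.072, -0.001], [0.072, 0.997, -0.001], [0.001, -0.001, -1.0]]
force: [1.1, 1.1, 0.0]
grip_width: 0.142
finger_force: 0.0
t 0.6 pos [0.3927 0.4159 0.2418] yaw 175.88 F [1.06 1.06 0.03] w 0.142 q [-0.78  0.5  -0.11  1.65  0.06  1.    0.59]
delta tool [-0.1189 -0.1577  0.0019]
```

```bash
echo '{"steps": [[0, 0, 0, -0.024, -0.032, 0, 0], [0, 0, 0, -0.048, -0.064, 0, 0], [0, 0, 0, -0.072, -0.096, 0, 0], [0, 0, 0, -0.096, -0.128, 0, 0], [0, 0, 0, -0.119, -0.158, 0, 0]]}' | python3 drive.py >/dev/null
python3 h.py 0.48 0.02 0.24
echo '{"steps": [[0, 0, 0, 0, -0.045, 0, 0], [0, 0, 0, 0, -0.09, 0, 0], [0, 0, 0, 0, -0.135, 0, 0], [0, 0, 0, 0, -0.18, 0, 0], [0, 0, 0, 0, -0.225, 0, 0]]}' | python3 drive.py >/dev/null
python3 h.py 0.41 -0.2 0.22
```

```text
t 1.1 pos [0.4996 0.249  0.2419] yaw 175.68 F [0.63 0.09 0.68] w 0.003 q [-0.44  0.47 -0.09  1.69  0.05  0.98  0.95]
delta tool [ 0.0023 -0.2298  0.0021]
t 1.6 pos [0.4815 0.0249 0.2421] yaw 175.73 F [ 0.3  -0.22 -0.92] w 0.002 q [-0.05  0.36 -0.06  1.89  0.03  0.89  1.37]
delta tool [ 0.0546 -0.2296  0.0221]
```

```bash
echo '{"steps": [[0, 0, 0, 0.011, -0.046, 0, 0], [0, 0, 0, 0.022, -0.092, 0, 0], [0, 0, 0, 0.033, -0.138, 0, 0], [0, 0, 0, 0.044, -0.184, 0, 0], [0, 0, 0, 0.055, -0.23, 0, 0]]}' | python3 drive.py >/dev/null
echo '{"steps": [[0, 0, 0, 0, 0, 0, 0], [0, 0, 0, 0, 0, 0, 0]]}' | python3 drive.py >/dev/null
python3 - <<'E'
from h import *
import cv2,pickle
show()
c=manip.capture("wrist");cv2.imwrite("pics/w1.png",c["pixels"][:,:,::-1])
c["obs"]=manip.get_obs();pickle.dump(c,open("w1.pkl","wb"))
v=c["view"];print(-v[:3,:3].T@v[:3,3],v[2,:3])
K=c["intrinsics"]
th=-.0744
for s in[(-.08,.0485,.099),(-.044,-.0465,.099),(0,.048,.09),(0,-.048,.09)]:
    w=[.4532+np.cos(th)*s[0]-np.sin(th)*s[1],-.2451+np.sin(th)*s[0]+np.cos(th)*s[1],s[2],1];q=K@(v@w)[:3];print(s,q[:2]/q[2])
E
```

```text
t 2.3 pos [ 0.4094 -0.1996  0.242 ] yaw 175.5 F [-0.06 -0.24 -0.49] w 0.001 q [ 0.39  0.32  0.01  1.96 -0.01  0.87  1.9 ]
[ 0.34238614 -0.19539777  0.37372372] [ 0.2634906  -0.01938156 -0.96446724]
(-0.08, 0.0485, 0.099) [327.7562254  189.50201677]
(-0.044, -0.0465, 0.099) [207.49983946 235.42334905]
(0, 0.048, 0.09) [326.48571833 282.76857341]
(0, -0.048, 0.09) [213.27189515 283.06262559]
```

View pics/w1.png

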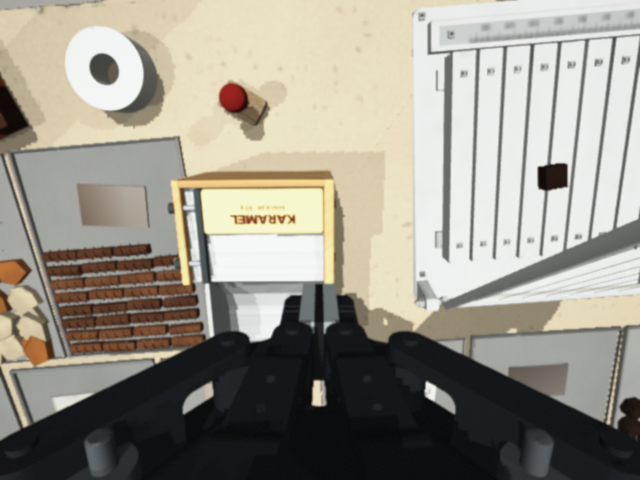

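The wrist view shows the bar's top corners near (323,188), (323,234), (205,234) and (202,189), square in view. The closed fingers are at (318,300). I'll take a second wrist view nearer for a joint fit.

```bash
echo '{"steps": [[0, 0, 0, 0.003, -0.022, 0.021, 0], [0, 0, 0, 0.006, -0.043, 0.042, 0], [0, 0, 0, 0.006, -0.043, 0.042, 0], [0, 0, 0, 0.006, -0.043, 0.042, 0]]}' | python3 drive.py >/dev/null
python3 - <<'E'
from h import *
import cv2,pickle
show()
c=manip.capture("wrist")
pickle.dump(c,open("w2.pkl","wb"))
a=pickle.load(open("w1.pkl","rb"))["pixels"][160:300,160:350,::-1];b=c["pixels"][120:340,200:440,::-1]
cv2.imwrite("pics/w12.png",np.hstack([cv2.resize(a,(407,300),interpolation=cv2.INTER_CUBIC),]) )
o=np.zeros((600,800,3),np.uint8);o[:280,:380]=cv2.resize(a,None,fx=2,fy=2,interpolation=cv2.INTER_CUBIC)
x=cv2.resize(b,None,fx=1.7,fy=1.7,interpolation=cv2.INTER_CUBIC);o[600-x.shape[0]:,390:390+x.shape[1]]=x
o[300:460,:380]=0
cv2.imwrite("pics/w12.png",o)
E
```

```text
t 2.75 pos [ 0.4016 -0.2393  0.2   ] yaw 175.86 F [-0.11  0.62  0.28] w -0.001 q [ 0.48  0.39  0.02  1.99 -0.01  0.76  2.  ]
```

View pics/w12.png

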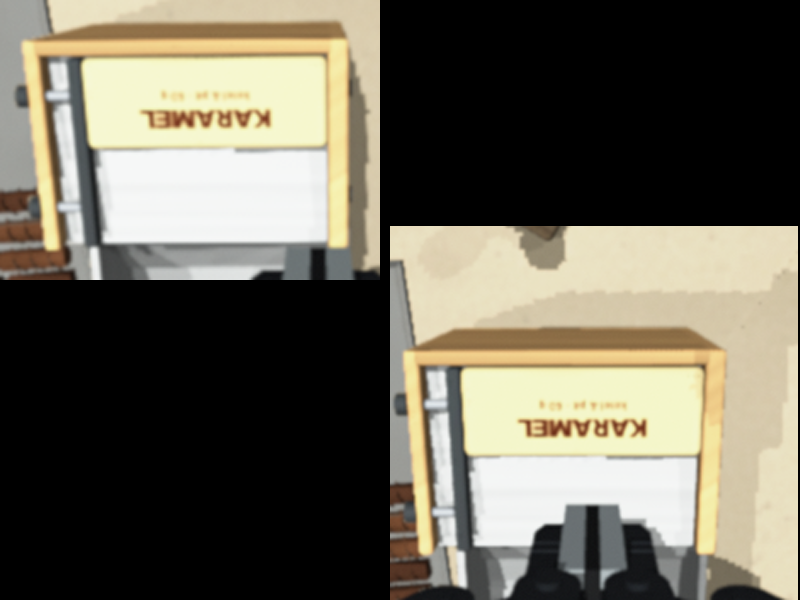

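View 2 shows the bar at crop (462–704, 367–456), the stop behind it and the fingertips over the deck. Now a joint fit across all views.

```bash
cat > fit.py <<'E'
import pickle,numpy as np
from scipy.optimize import least_squares
d=pickle.load(open("c0.pkl","rb"));d["w1"]=pickle.load(open("w1.pkl","rb"));d["w2"]=pickle.load(open("w2.pkl","rb"))
P={n:d[n]["intrinsics"]@d[n]["view"][:3] for n in d}
ks=['bBL','bFL','bFR','bBR','eL','sL','sR','oR']
C={'scene':([(182,108),(268,88),(360,228),(275,258),(364,70),(158,105),(282,297),(488,225)],4.4,210,185),
'side':([(188,157),(275,135),(353,305),(264,337),(378,118),(166,150),(267,383),(478,315)],5,230,180),
'w1':([(326,57),(326,147),(90,149),(82,59),(327,243),(346,40),(22,42),(46,249)],2,160,160),
'w2':([(314,141),(310,230),(77,230),(72,142),(307,321),(333,125),(15,125),(30,327)],1.7,200,120)}
def model(p):
    x,y,th,z,g,yl,yr=p
    m=[(-.08+g,.0485,.099),(-.044+g,.0485,.099),(-.044+g,-.0465,.099),(-.08+g,-.0465,.099),(0,.048,.09),(-.086,yl,.099),(-.086,yr,.099),(0,yr,.099)]
    c,s=np.cos(th),np.sin(th)
    return np.array([(x+c*v[0]-s*v[1],y+s*v[0]+c*v[1],v[2]+z,1) for v in m])
def run(views,fz):
    def res(p):
        p=np.array(p)
        if not fz:p[3]=0
        r=[]
        for n in views:
            c,s,u,v=C[n];a=np.array(c)/s+[u,v]-.4
            q=model(p)@P[n].T;r.append(q[:,:2]/q[:,2:]-a)
        return np.concatenate(r).ravel()
    f=least_squares(res,[.45,-.245,-.07,0,.0015,.055,-.066])
    print(views,fz,f.x.round(4),"rms",np.sqrt((f.fun**2).mean()).round(2));return f.x
for fz in(0,1):
    for v in(["scene","side"],["w1","w2"],["w1"],["w2"],list(C)): run(v,fz)
E
python3 fit.py
```

```text
['scene', 'side'] 0 [ 4.5110e-01 -2.5020e-01 -7.5000e-02  3.6695e+00  8.0000e-04  5.4300e-02
 -6.5300e-02] rms 0.63
['w1', 'w2'] 0 [ 4.5110e-01 -2.4780e-01 -7.1800e-02  3.6695e+00  6.0000e-04  5.4600e-02
 -6.7600e-02] rms 0.94
['w1'] 0 [ 4.5130e-01 -2.4790e-01 -7.2800e-02 -3.6695e+00  6.0000e-04  5.5200e-02
 -6.7700e-02] rms 0.73
['w2'] 0 [ 4.5100e-01 -2.4770e-01 -7.0900e-02 -1.5727e+00  5.0000e-04  5.4100e-02
 -6.7600e-02] rms 1.04
['scene', 'side', 'w1', 'w2'] 0 [ 4.5120e-01 -2.4800e-01 -7.2300e-02  2.6211e+00  6.0000e-04  5.4600e-02
 -6.7400e-02] rms 0.9
['scene', 'side'] 1 [ 0.4532 -0.2451 -0.0744 -0.0057  0.0007  0.0549 -0.0659] rms 0.53
['w1', 'w2'] 1 [ 4.518e-01 -2.479e-01 -7.080e-02 -2.700e-03  4.000e-04  5.510e-02
 -6.850e-02] rms 0.77
['w1'] 1 [ 4.522e-01 -2.484e-01 -7.160e-02 -3.900e-03  4.000e-04  5.590e-02
 -6.880e-02] rms 0.4
['w2'] 1 [ 4.517e-01 -2.476e-01 -7.000e-02 -2.400e-03  4.000e-04  5.470e-02
 -6.840e-02] rms 0.91
['scene', 'side', 'w1', 'w2'] 1 [ 0.4516 -0.2479 -0.0718 -0.002   0.0005  0.055  -0.068 ] rms 0.75
```

```bash
echo '{"steps": [[0, 0, 0, 0.005, -0.002, 0.03, 0], [0, 0, 0, 0.0099, -0.0041, 0.06, 0], [0, 0, 0, 0.0099, -0.0041, 0.078, 0], [0, 0, 0, 0.0099, -0.0041, 0.082, 0], [0, 0, 0, 0.0099, -0.0041, 0.082, 0]]}' | python3 drive.py >/dev/null
python3 h.py 0.3914 -0.2427 0.110
echo '{"steps": [[0, 0, 0, 0, 0, 0.002, 0], [0, 0, 0, 0, 0, 0.004, 0], [0, 0, 0, 0, 0, 0.004, 0]]}' | python3 drive.py >/dev/null
python3 h.py 0.3914 -0.2427 0.110
echo '{"steps": [[0, 0, 0, 0, 0, 0.001, 0], [0, 0, 0, 0, 0, 0.001, 0]]}' | python3 drive.py >/dev/null
python3 h.py 0.3914 -0.2427 0.110
```

```text
t 3.3 pos [ 0.3918 -0.2433  0.1187] yaw 175.85 F [-0.03 -1.25 -0.17] w 0.002 q [ 0.5   0.52  0.02  2.09 -0.02  0.53  2.02]
delta tool [0.0005 0.0006 0.0087]
t 3.6 pos [ 0.3912 -0.2444  0.1149] yaw 175.73 F [-0.11  0.64 -0.18] w -0.002 q [ 0.5   0.52  0.02  2.1  -0.02  0.52  2.02]
delta tool [-0.      0.0017  0.0049]
t 3.8 pos [ 0.3908 -0.2444  0.1135] yaw 175.71 F [-0.47  0.2   0.07] w 0.0 q [ 0.5   0.53  0.02  2.1  -0.02  0.52  2.02]
delta tool [-0.0004  0.0018  0.0035]
```

```bash
for i in 1 2; do echo '{"steps": [[0, 0, 0, 0, 0.0005, 0.0005, 0], [0, 0, 0, 0, 0.0005, 0.0005, 0]]}' | python3 drive.py >/dev/null; python3 h.py; done
echo '{"steps": [[0, 0, 0, 0, 0, 0.0005, 0], [0, 0, 0, 0, 0, 0.0005, 0]]}' | python3 drive.py >/dev/null; python3 h.py
echo '{"steps": [[0, 0, 0, 0, 0, 0.0005, 0], [0, 0, 0, 0, 0, 0.0005, 0]]}' | python3 drive.py >/dev/null; python3 h.py
```

```text
t 4.0 pos [ 0.3908 -0.2438  0.1128] yaw 175.72 F [-1.08 -0.04  0.83] w -0.004 q [ 0.5   0.53  0.02  2.1  -0.02  0.52  2.02]
t 4.2 pos [ 0.3908 -0.2433  0.1123] yaw 175.72 F [-0.24  0.82 -0.9 ] w -0.002 q [ 0.5   0.53  0.02  2.1  -0.02  0.51  2.02]
t 4.4 pos [ 0.3908 -0.2434  0.1118] yaw 175.72 F [ 0.49 -0.29  0.62] w 0.004 q [ 0.5   0.53  0.02  2.1  -0.02  0.51  2.02]
t 4.6 pos [ 0.3909 -0.2434  0.1113] yaw 175.71 F [ 0.32 -0.17 -0.35] w 0.0 q [ 0.5   0.53  0.02  2.1  -0.02  0.51  2.02]
```

Position is now precise, so I continue with finer steps.

```bash
for i in 1 2 3; do echo '{"steps": [[0, 0, 0, 0, 0, 0.0003, 0], [0, 0, 0, 0, 0, 0.0003, 0]]}' | python3 drive.py >/dev/null; python3 h.py; done
```

```text
t 4.8 pos [ 0.3909 -0.2434  0.111 ] yaw 175.72 F [-0.04  0.68 -0.21] w -0.001 q [ 0.5   0.53  0.02  2.1  -0.02  0.51  2.02]
t 5.0 pos [ 0.3909 -0.2433  0.1107] yaw 175.72 F [-0.16  0.44  0.34] w 0.001 q [ 0.5   0.53  0.02  2.1  -0.02  0.51  2.02]
t 5.2 pos [ 0.3909 -0.2434  0.1104] yaw 175.71 F [-0.79 -0.53  0.39] w 0.001 q [ 0.5   0.53  0.02  2.1  -0.02  0.51  2.02]
```

```bash
echo '{"steps": [[0, 0, 0, 0, 0, 0.0002, 0], [0, 0, 0, 0, 0, 0.0002, 0]]}' | python3 drive.py >/dev/null; python3 h.py
```

```text
t 5.4 pos [ 0.3909 -0.2433  0.1102] yaw 175.72 F [-0.33  0.38 -0.08] w 0.004 q [ 0.5   0.53  0.02  2.1  -0.02  0.51  2.02]
```

```bash
for i in 1 2 3; do echo '{"steps": [[0, 0, 0, 0, 0, 0.0002, 0], [0, 0, 0, 0, 0, 0.0002, 0]]}' | python3 drive.py >/dev/null; python3 h.py; done
```

```text
t 5.6 pos [ 0.3909 -0.2434  0.1101] yaw 175.71 F [-0.35  0.07  1.75] w -0.0 q [ 0.5   0.53  0.02  2.1  -0.02  0.51  2.02]
t 5.8 pos [ 0.3909 -0.2433  0.1101] yaw 175.72 F [-0.68  0.89  4.47] w 0.0 q [ 0.5   0.53  0.02  2.1  -0.02  0.51  2.02]
t 6.0 pos [ 0.3909 -0.2434  0.1101] yaw 175.71 F [-1.52  0.3   6.77] w 0.002 q [ 0.5   0.53  0.02  2.1  -0.02  0.51  2.02]
```

```bash
echo '{"steps": [[0, 0, 0, 0, 0, 0.0001, 0], [0, 0, 0, -0.001, 0, 0.0001, 0], [0, 0, 0, -0.002, 0, 0.0001, 0], [0, 0, 0, -0.003, 0, 0.0001, 0]]}' | python3 drive.py ; python3 h.py
```

```text
t: 6.4
tool_pos: [0.3924, -0.2435, 0.1101]
tool_rot: [[-0.997, 0.075, -0.003], [0.075, 0.997, 0.001], [0.003, 0.0, -1.0]]
force: [-4.0, 0.9, 9.6]
grip_width: -0.001
finger_force: 5.1
t 6.4 pos [ 0.3924 -0.2435  0.1101] yaw 175.68 F [-3.97  0.91  9.6 ] w -0.001 q [ 0.5   0.53  0.02  2.1  -0.02  0.51  2.02]
```

```bash
echo '{"steps": [[0, 0, 0, -0.001, 0, -0.0001, 0], [0, 0, 0, -0.002, 0, -0.0001, 0], [0, 0, 0, -0.003, 0, -0.0001, 0], [0, 0, 0, -0.004, 0, -0.0001, 0], [0, 0, 0, -0.005, 0, -0.0001, 0]]}' | python3 drive.py >/dev/null; python3 h.py
python3 - <<'E'
from bench import manip
import cv2,pickle
c=manip.capture("wrist");pickle.dump(c,open("w3.pkl","wb"))
d=pickle.load(open("w2.pkl","rb"))
cv2.imwrite("pics/w3.png",cv2.resize(c["pixels"][60:360,140:500,::-1],None,fx=2,fy=2,interpolation=cv2.INTER_CUBIC))
E
```

```text
t 6.9 pos [ 0.3974 -0.2439  0.1101] yaw 175.68 F [-3.76 -0.13  8.73] w -0.001 q [ 0.49  0.54  0.02  2.08 -0.02  0.52  2.02]
```

View pics/w3.png

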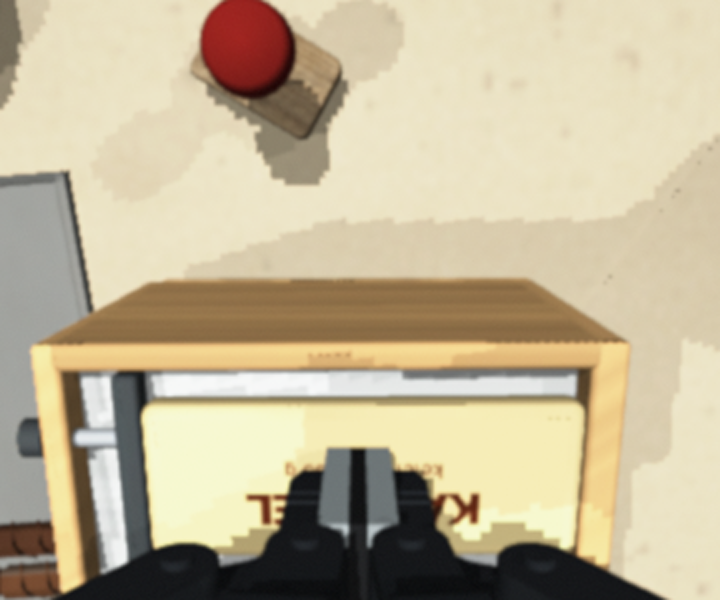

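The bar moves with the tips: a gap of about 6 mm has opened at the stop (crop rows 370–400). I continue the draw.

```bash
echo '{"steps": [[0, 0, 0, -0.002, 0, 0, 0], [0, 0, 0, -0.004, 0, 0, 0], [0, 0, 0, -0.006, 0, 0, 0], [0, 0, 0, -0.008, 0, 0, 0], [0, 0, 0, -0.01, 0, 0, 0]]}' | python3 drive.py >/dev/null; python3 h.py
```

```text
t 7.45 pos [ 0.4075 -0.2446  0.1101] yaw 175.69 F [-3.81  1.18  9.25] w -0.001 q [ 0.48  0.55  0.02  2.06 -0.02  0.54  2.01]
```

```bash
echo '{"steps": [[0, 0, 0, -0.002, 0, -0.0001, 0], [0, 0, 0, -0.004, 0, -0.0001, 0], [0, 0, 0, -0.006, 0, -0.0001, 0], [0, 0, 0, -0.008, 0, -0.0001, 0], [0, 0, 0, -0.01, 0, -0.0001, 0]]}' | python3 drive.py >/dev/null; python3 h.py
```

```text
t 7.95 pos [ 0.4175 -0.2453  0.1101] yaw 175.69 F [-3.25  0.68  8.5 ] w -0.002 q [ 0.47  0.56  0.02  2.04 -0.02  0.55  2.  ]
```

```bash
echo '{"steps": [[0, 0, 0, -0.002, 0, 0, 0], [0, 0, 0, -0.004, 0, 0, 0], [0, 0, 0, -0.006, 0, 0, 0], [0, 0, 0, -0.007, 0, 0, 0], [0, 0, 0, -0.007, 0, 0, 0]]}' | python3 drive.py >/dev/null; python3 h.py
echo '{"steps": [[0, 0, 0, 0, 0, -0.004, 0], [0, 0, 0, 0, 0, -0.02, 0], [0, 0, 0, 0, 0, -0.03, 0], [0, 0, 0, 0, 0, -0.03, 0]]}' | python3 drive.py >/dev/null
echo '{"steps": [[0, 0, 0, 0.02, 0, 0, 0], [0, 0, 0, 0.035, 0, 0, 0], [0, 0, 0, 0.035, 0, 0, 0], [0, 0, 0, 0.035, 0, 0, 0]]}' | python3 drive.py >/dev/null
python3 - <<'E'
from h import *
import cv2,pickle
show()
c=manip.capture("wrist");pickle.dump(c,open("w4.pkl","wb"))
cv2.imwrite("pics/w4.png",cv2.resize(c["pixels"][100:360,160:500,::-1],None,fx=2.3,fy=2.3,interpolation=cv2.INTER_CUBIC))
E
```

```text
t 8.45 pos [ 0.4248 -0.2458  0.1101] yaw 175.7 F [-2.95 -0.77  7.36] w -0.003 q [ 0.47  0.56  0.02  2.02 -0.02  0.56  2.  ]
t 9.25 pos [ 0.3915 -0.2435  0.1396] yaw 175.71 F [-0.27  0.9   0.46] w 0.0 q [ 0.49  0.48  0.02  2.07 -0.02  0.59  2.02]
```

View pics/w4.png

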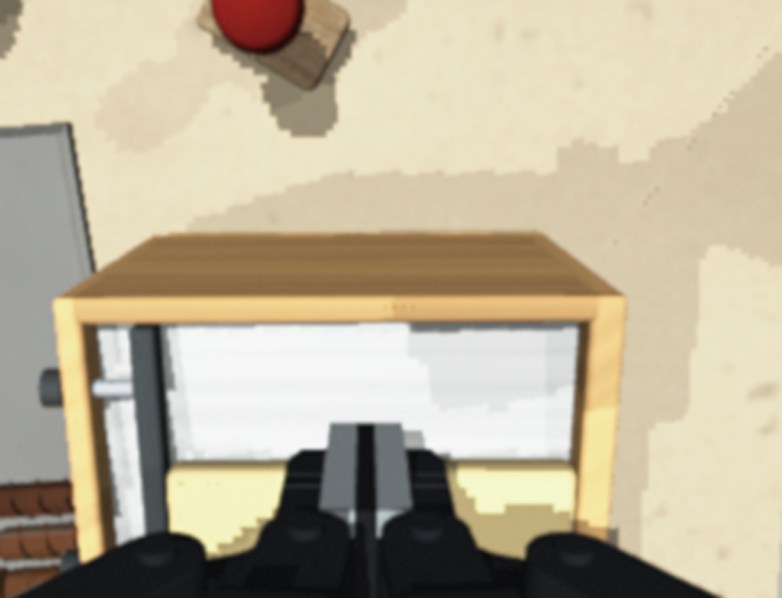

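Run:
```python
from h import *
import pickle
c=pickle.load(open("w4.pkl","rb"));K=c["intrinsics"];V=c["view"];Ri=V[:3,:3].T;o=-Ri@V[:3,3]
th=-.0723;R=np.array([[np.cos(th),np.sin(th)],[-np.sin(th),np.cos(th)]])
def at(u,v,z):
    r=Ri@np.linalg.solve(K,[u/2.3+160-.3,v/2.3+100-.3,1]);p=o+r*(z-o[2])/r[2];return (R@(p[:2]-[.4512,-.248])*1000).round(1)
print("bar back L,R",at(575,463,.099),at(170,463,.099),"stop",at(350,322,.099),"outer",at(350,297,.099))
print("tip edge",[at(u,423,.1286) for u in(330,403)],"tcp",(R@(manip.get_obs()["tool_pos"][:2]-[.4512,-.248])*1000).round(1))
x=-.0635;print("target",(np.array([.4512,-.248])+R.T@[x,.001]).round(4))
h=(np.array([.4512,-.248])+R.T@[x,.001]);show([*h,.1396])
```

```text
bar back L,R [-47.4  46.9] [-47.5 -45.1] stop [-80.7  -4. ] outer [-86.2  -4. ]
tip edge [array([-69.3,  -7.3]), array([-69.3,   6.3])] tcp [-59.4   0.2]
target [ 0.3879 -0.2424]
t 9.3 pos [ 0.392  -0.2435  0.1397] yaw 175.74 F [ 0.41  0.46 -0.14] w 0.002 q [ 0.49  0.48  0.02  2.07 -0.02  0.59  2.02]
delta tool [0.0041 0.0008 0.    ]
```

Bar back edge at −47 mm, stop at −80.5 mm, so the room fits the 22 mm tips. I go down at the middle (−63.7 mm).

```bash
echo '{"steps": [[0, 0, 0, 0.0043, 0.0008, 0, 0], [0, 0, 0, 0.0043, 0.0008, 0.01, 0], [0, 0, 0, 0.0043, 0.0008, 0.02, 0], [0, 0, 0, 0.0043, 0.0008, 0.026, 0], [0, 0, 0, 0.0043, 0.0008, 0.026, 0]]}' | python3 drive.py >/dev/null; python3 h.py
echo '{"steps": [[0, 0, 0, 0, 0, 0.003, 0], [0, 0, 0, 0, 0, 0.006, 0], [0, 0, 0, 0, 0, 0.009, 0], [0, 0, 0, 0, 0, 0.009, 0]]}' | python3 drive.py >/dev/null; python3 h.py 0.3879 -0.2424 0.1045
```

```text
t 9.8 pos [ 0.386  -0.2418  0.1124] yaw 175.73 F [-0.31  0.61  0.6 ] w -0.002 q [ 0.5   0.52  0.02  2.11 -0.02  0.51  2.03]
t 10.2 pos [ 0.3865 -0.2421  0.1045] yaw 175.72 F [ 1.49 -0.05 -0.11] w 0.003 q [ 0.5   0.54  0.02  2.12 -0.02  0.49  2.03]
delta tool [-0.0014 -0.0002 -0.    ]
```

```bash
echo '{"steps": [[0, 0, 0, -0.003, 0, 0, 0], [0, 0, 0, -0.005, 0, 0, 0], [0, 0, 0, -0.007, 0, 0, 0], [0, 0, 0, -0.009, 0, 0, 0], [0, 0, 0, -0.011, 0, 0, 0]]}' | python3 drive.py >/dev/null; python3 h.py
echo '{"steps": [[0, 0, 0, -0.003, 0, 0, 0], [0, 0, 0, -0.006, 0, 0, 0], [0, 0, 0, -0.009, 0, 0, 0], [0, 0, 0, -0.012, 0, 0, 0], [0, 0, 0, -0.015, 0, 0, 0]]}' | python3 drive.py >/dev/null; python3 h.py
```

```text
t 10.7 pos [ 0.3968 -0.2429  0.1046] yaw 175.7 F [-2.71  0.04  1.39] w 0.001 q [ 0.49  0.55  0.02  2.09 -0.02  0.5   2.02]
t 11.2 pos [ 0.4128 -0.2441  0.1046] yaw 175.73 F [-2.04 -0.52  0.31] w -0.002 q [ 0.47  0.56  0.02  2.06 -0.02  0.53  2.01]
```

```bash
echo '{"steps": [[0, 0, 0, -0.003, 0, 0, 0], [0, 0, 0, -0.006, 0, 0, 0], [0, 0, 0, -0.009, 0, 0, 0], [0, 0, 0, -0.012, 0, 0, 0], [0, 0, 0, -0.015, 0, 0, 0]]}' | python3 drive.py >/dev/null; python3 h.py
echo '{"steps": [[0, 0, 0, -0.003, 0, 0, 0], [0, 0, 0, -0.006, 0, 0, 0], [0, 0, 0, -0.009, 0, 0, 0], [0, 0, 0, -0.012, 0, 0, 0], [0, 0, 0, -0.015, 0, 0, 0]]}' | python3 drive.py >/dev/null; python3 h.py
```

```text
t 11.7 pos [ 0.4278 -0.2453  0.1048] yaw 175.72 F [-1.38  0.44  0.72] w 0.002 q [ 0.46  0.57  0.02  2.02 -0.02  0.55  2.  ]
t 12.2 pos [ 0.4434 -0.2466  0.1048] yaw 175.73 F [0.9  0.34 0.04] w -0.0 q [ 0.45  0.59  0.02  1.98 -0.02  0.57  1.99]
```

```bash
echo '{"steps": [[0, 0, 0, -0.004, 0, 0, 0], [0, 0, 0, -0.004, 0, 0, 0], [0, 0, 0, -0.004, 0, 0, 0]]}' | python3 drive.py >/dev/null; python3 h.py
echo '{"steps": [[0, 0, 0, 0, 0, -0.03, 0], [0, 0, 0, 0, 0, -0.07, 0], [0, 0, 0, 0.02, 0, -0.1, 0], [0, 0, 0, 0.05, 0, -0.13, 0], [0, 0, 0, 0.05, 0, -0.13, 0]]}' | python3 drive.py >/dev/null; python3 h.py
echo '{"steps": [[0, 0, 0, 0, 0, 0, 0], [0, 0, 0, 0, 0, 0, 0], [0, 0, 0, 0, 0, 0, 0], [0, 0, 0, 0, 0, 0, 0], [0, 0, 0, 0, 0, 0, 0]]}' | python3 drive.py >/dev/null
python3 - <<'E'
from bench import manip
import cv2,numpy as np
a=manip.capture("scene")["pixels"][170:350,210:400,::-1];b=manip.capture("side")["pixels"][170:350,210:400,::-1]
cv2.imwrite("pics/f.png",cv2.resize(np.hstack([a,b]),(798,378),interpolation=cv2.INTER_CUBIC))
E
```

```text
t 12.5 pos [ 0.4466 -0.2467  0.1047] yaw 175.72 F [ 0.35 -0.76  0.62] w -0.0 q [ 0.45  0.59  0.02  1.97 -0.02  0.57  1.98]
t 13.0 pos [ 0.3945 -0.2444  0.2382] yaw 175.51 F [ 0.12  0.13 -0.63] w 0.001 q [ 0.48  0.33  0.04  1.95 -0.02  0.86  2.02]
```

View pics/f.png

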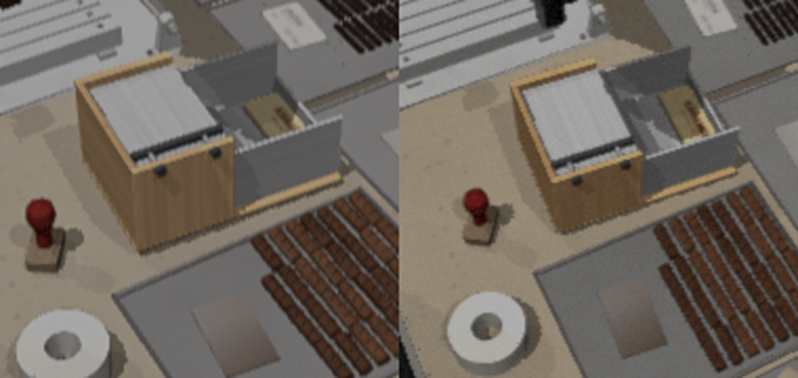

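The deck is empty and the bar lies in the catch tray (at about (275,115) in the left half and (685,110) in the right). The stamp and roll are where they were, and the arm is clear.

```bash
python3 -c "
from bench import manip
print(manip.close_job())"
```

```text
the job is handed in; nothing more can be done
None
```

The job is handed in at about 13.5 s: the bar was drawn forward, pushed off the ledge and lies in the catch tray, with at most about 10 N measured on it and the stamp and roll left alone.

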